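# Roll a tube up the chute to its stop and bolt it in

### The arm

A 6-joint arm with a two-finger parallel gripper is mounted at the origin on a cart in front of the work surface, level with it; the furniture and walls round the work are solid. World frame = base frame: x ahead of the robot, y to its left, z up, the work surface at z = 0. Lengths are in m, angles in rad, forces in N, time in s.
With the tool pointing down it reaches from about 0.275 to 1 m from the base axis. Payload 8.4 kg.
Tool frame: the origin (TCP) lies on the centre line of the jaws, within the pads' length; the fingertips stand 17 mm ahead of it and the grasp point (between the pads) lies 2 mm behind it (bot.tcp_to_tips is the z of the fingertips in the tool frame, in m); z points along the fingers, y is the line along which they close (so a half turn about z gives the same grasp; the last joint's range is limited). The gripper opens to 85 mm and grips with 20 to 120 N. Pads are 22 mm wide; open, the fingers measure 114 mm over their backs; the gripper's body (76 mm by 85 mm) begins 54 mm behind the grasp point. The pads swing forward as they close: fully open they stand 13 mm farther back than shut.
Start: joints at [-1.328, 0.353, 1.633, -0, 1.155, -0.002], TCP at [0.151, -0.606, 0.248] pointing down, gripper open.
Joint ranges: [-2.63, 2.63], [-0.92, 2.1], [0.06, 2.66], [-1.3, 4.44], [0, 2.69], [-3.02, 3.02]. Speed limits (rad/s): [2.22, 2.22, 2.79, 3.14, 3.14, 3.14].

### API

Orientations are given as a unit quaternion [x, y, z, w].
In Python, from workcell import bot, hand, kinematics, get_obs, vision, hand_in gives the robot as it stands. The module is installed in compiled form; this text tells all that it offers. Calls block until the motion is done:
- bot.reach(position, orientation): joint-space move of the TCP to a pose.
- bot.servo_line(position, ori=None, velocity=0.15): straight line of the TCP; ori=None keeps the orientation; velocity is the mean speed in m/s.
- bot.goto_joints(angles): joint-space move.
- hand.move_gripper(opening, strength=None): finger opening in m; strength is the grip in N (None keeps the last); returns when the fingers have stopped.
- bot.dwell(seconds).
- kinematics.solve_ik(position, orientation): joint angles nearest the present ones, or None.
- get_obs(): the state.
- vision.read_camera(name): name is "scene" or "side" or "wrist"; returns a dict with "frame" (384x512x3 uint8, red, green, blue), "intrinsics" (3x3 intrinsics, pixels), "view" (4x4, takes a point from world to camera coordinates). Camera axes: x right, y down, z forward; pixel columns grow to the right and rows downward; lengths in m; the calibration is good to about 2 mm. A picture is of the moment at which its call begins. There is no depth.
A pose or a line that the arm cannot do raises bot.IKError and nothing moves.
- hand_in(): hands the job in; it is judged then, once.
The state is a dict: "time_s": time; "joint_pos": joint angles; "joint_vel": joint speeds; "joint_efforts": joint torques, N m; "position": TCP position; "orientation": TCP orientation; "wrist_force": force on the tool from outside, world axes, zero at the start; "ft_torque": the same for the moment, N m; "gripper_width": finger opening in m; "grip_force": force on a finger pad.
Only numpy, scipy, OpenCV 4.12 (cv2) and the standard library are available. Lean on these libraries where they do the work, as an engineer would, in place of code of your own. Each camera call takes 0.05 s, during which the arm holds its last target. There are 200 camera calls.

### The job

With your fingertips, gently push the cream tube up the sloped chute, over the crest and down into the hollow against the stop plate, so that it stays there and does not roll back. Then push the red-knobbed bolt fully in, so that it bars the way behind the tube. Pick nothing up: the tube must stay on the chute all the way, and the loose grease tin, grey spacer tube and threaded stud are to be left where they stand.

Things in the scene. Friction and masses are not known exactly. Their poses are not given: they have to be found in the camera images.
- chute: Blue and steel chute fixed to the bench, 285 x 150 mm, 84 mm high. Origin on the bench under its middle; z up, x horizontal uphill, y across; the bolt is on the +y side. Ramp floor rises at 0.21 rad from x -111 (16 mm above the bench) to the crest at x +75 mm (56 mm high), then falls at 0.21 rad to the upright stop plate (face at x +130, top 84 mm high). Inside width 123 mm.
- ramp: The ramp, part of the chute. Origin on the crest line, midway across, on the ramp surface; x uphill along the ramp, y across as the chute's y, z square to the ramp. Its side walls stand 16 mm above its surface. Two lugs in the lower corners, 18 mm high, hold the tube at the start; the 91 mm between them is open, so fingers can come down behind the tube there.
- tube_center (a point): Middle of the cream tube's axis. Tube 118 mm long, about 33 mm thick, 0.14 kg, lying across the chute, at the start against the lugs (155 mm down the ramp from the crest, centre 17 mm above the ramp). Left alone on the ramp it rolls back down; once its centre is past the crest it rolls on down to the stop by itself.
- tube: The same tube; its y axis runs along the tube. Its origin lies on its outside and goes round as it rolls, so use tube_center for the position.
- seat (a point): Where tube_center is when the tube lies in the hollow against the stop plate: chute x +113 mm, y 0, 65 mm above the bench.
- keeper (a joint): Travel of the sliding bolt, m: 0 drawn out, 0.035 fully in. It slides towards the chute's -y, stays where it is left and takes about 2 to 3 N to move. Its tongue, 10 mm wide, 62 to 74 mm above the bench, crosses at chute x +86 mm, 5 mm behind the seated tube; pushed in early it bars the tube's way.
- knob (a point): On the bolt's upright red knob, 90 mm above the bench: a post of 16 mm diameter with a 20 mm ball on top, rising from 74 to 116 mm. The guide round the bolt is at most 75 mm high. At travel 0 the knob stands at chute x +86, y +110 mm; fully in, at y +75 mm.
- grease: Red and white grease tin, loose, 68 mm diameter, 63 mm high; origin under its middle. Leave alone.
- spacer: Dark grey spacer tube standing on end, loose, 38 mm diameter, 72 mm high; origin under its middle. Leave alone.
- stud: Threaded stud standing on end, loose, 25 mm diameter, 76 mm high; origin under its middle. Leave alone.
There are look-alikes about, which are no part of the job. Leave any green or yellow look-alike of the tube alone.

How it is judged:
On the way, in this order (a step that is already met when the one before it is completed fails the run):
1. the tube lies in the hollow against the stop (centre within 6 mm of the seat) with the bolt still out (travel under 15 mm) (distance between tube_center and seat below 0.006 m and value of joint keeper below 0.015 m), for 0.2 s.
2. the bolt is pushed in to at least 31 of its 35 mm (value of joint keeper above 0.031 m), for 0.2 s.
At the end, for the whole second after the job is handed in: The tube rests in the hollow against the stop, centre within 6 mm of the seat and square across the chute to 0.08 rad, and the bolt is in by at least 31 of its 35 mm (distance between tube_center and seat below 0.006 m and angle between the y axis of tube and the y axis of chute, either way round below 0.08 rad and linear speed of tube below 0.01 m/s and value of joint keeper above 0.031 m); the robot touches nothing.
It fails at once if the tube is lifted more than 12 mm off the ramp (z of tube_center in the frame of ramp above 0.029 m).
It fails at once if the tube leaves the chute at the side or the lower end (y of tube_center in the frame of ramp above 0.02 m or y of tube_center in the frame of ramp below -0.02 m or x of tube_center in the frame of ramp below -0.175 m).
It fails at once if the tube is pushed or squeezed with more than 40 N (contact force between the fingers and tube above 40 N).
It fails at once if the grease tin, spacer tube or stud is moved more than 20 mm (distance of any of grease, spacer, stud from where it was at the start of the episode above 0.02 m).
It also fails if it takes over 54 s, if anything falls off the work surface, if the arm or the gripper's body presses on something with over 40 N, if the wrist force passes 120 N, or if a joint passes its speed limit or range.

## Working session

There is one attempt and no reset: what is moved stays moved. The work goes in short steps, each a Python script; the robot and the scene stay as the last script left them, time stands still between calls to the robot, and variables do not carry over. Pictures are saved under pics/ and viewed, at most 10 in all, crops included, and the job is handed in when it is done.

```bash
mkdir -p pics; python3 - <<'E'
from workcell import *
import cv2,numpy as np,pickle
d={}
for n in ["scene","side","wrist"]:
    r=vision.read_camera(n); d[n]=r
    cv2.imwrite(f"pics/{n}0.png",cv2.resize(r["frame"][:,:,::-1],(768,576),interpolation=cv2.INTER_CUBIC))
    print(n,r["intrinsics"].round(1).tolist(),np.linalg.inv(r["view"]).round(3).tolist())
pickle.dump(d,open("cams.pkl","wb"))
o=get_obs();print(o["time_s"],o["orientation"],bot.tcp_to_tips)
E
```

```text
scene [[478.2, 0.0, 249.7], [0.0, 478.2, 188.2], [0.0, 0.0, 1.0]] [[-0.889, -0.217, 0.403, 0.019], [-0.457, 0.406, -0.791, 1.245], [0.008, -0.888, -0.46, 0.668], [0.0, 0.0, 0.0, 1.0]]
side [[422.2, 0.0, 255.9], [0.0, 422.2, 195.1], [0.0, 0.0, 1.0]] [[0.998, -0.036, 0.059, 0.455], [-0.069, -0.532, 0.844, -0.82], [0.001, -0.846, -0.533, 0.735], [0.0, 0.0, 0.0, 1.0]]
wrist [[322.3, 0.0, 246.9], [0.0, 322.3, 191.0], [0.0, 0.0, 1.0]] [[0.242, -0.935, -0.26, 0.218], [-0.97, -0.234, -0.063, -0.59], [-0.001, 0.267, -0.964, 0.374], [0.0, 0.0, 0.0, 1.0]]
0.15 [ 9.92519685e-01  1.22083459e-01 -7.40019917e-05 -5.46278675e-04] 0.017
```

View pics/scene0.png

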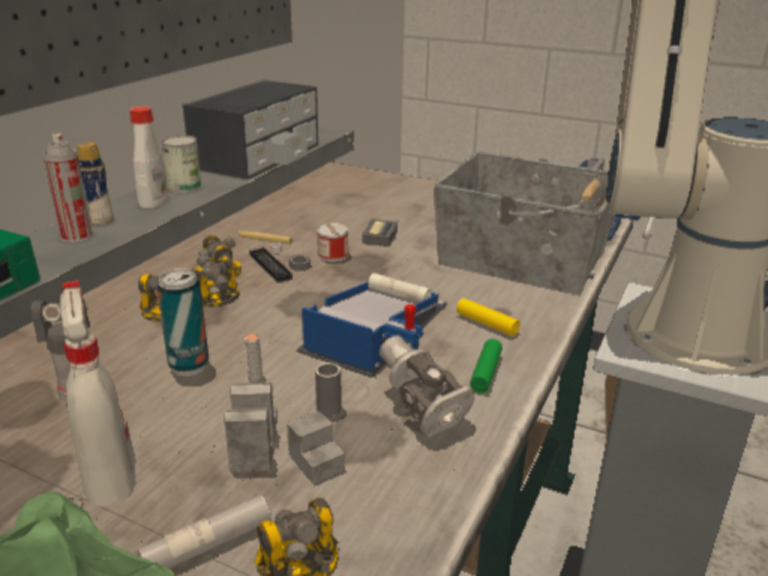

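View pics/side0.png

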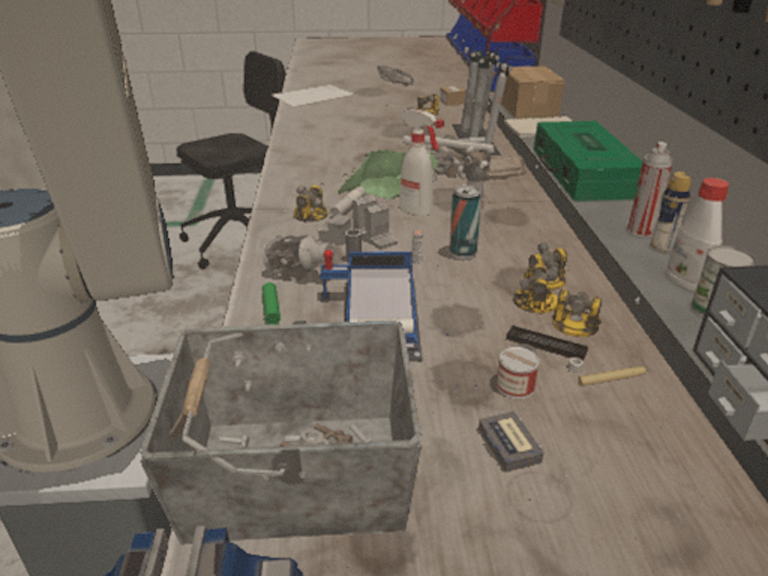

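Scene view: the chute is at about (370,325), with the cream tube at its low end (400,285) and the red knob at (410,317). Tube candidates are the cream one (400,285), the yellow (488,317), the green (487,365) and a pale cylinder on the bench (205,535). Only the first is cream and lies on the chute against the lugs. I'll confirm that in enlarged crops.

```bash
python3 - <<'E'
import cv2,pickle
d=pickle.load(open("cams.pkl","rb"))
def crop(n,u,v,w,h,s,f):
    im=d[n]["frame"][v:v+h,u:u+w,::-1]
    cv2.imwrite(f,cv2.resize(im,None,fx=s,fy=s,interpolation=cv2.INTER_CUBIC))
crop("scene",195,175,120,80,6,"pics/sc_crop.png")
crop("side",200,155,100,90,6,"pics/si_crop.png")
E
```

```text
(no output)
```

View pics/sc_crop.png

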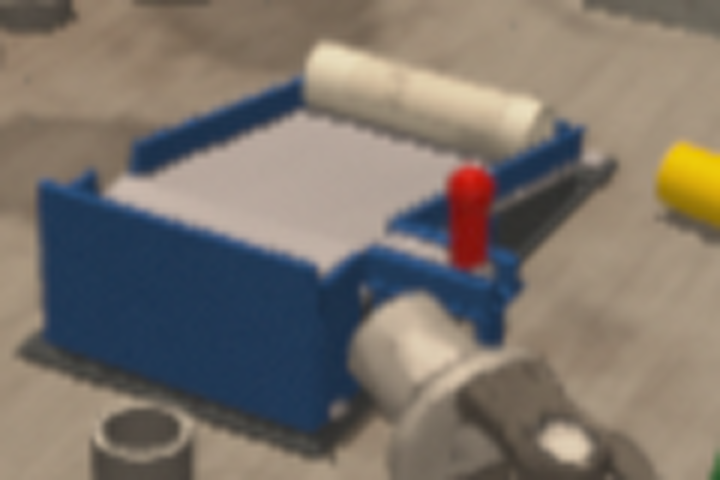

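View pics/si_crop.png

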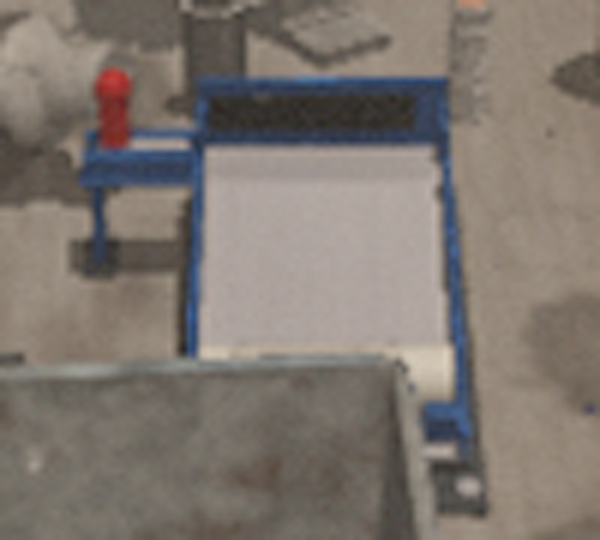

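The crops confirm the cream tube lies on the chute at its low end, at scene crop (320,75) to (545,120). The knob ball is at scene crop (471,187) and side crop (114,84), and the bolt is drawn out. The bin stands just beyond the low end. Next I fit the chute pose and locate the obstacles.

```bash
cat > geo.py <<'E'
import numpy as np,pickle
from scipy.optimize import least_squares
d=pickle.load(open("cams.pkl","rb"))
def proj(n,P):
    P=np.atleast_2d(P); V=d[n]["view"];c=P@V[:3,:3].T+V[:3,3]; p=c@d[n]["intrinsics"].T
    return p[:,:2]/p[:,2:]
def ray(n,uv,z):
    M=np.linalg.inv(d[n]["view"]);r=M[:3,:3]@np.linalg.solve(d[n]["intrinsics"],[*uv,1]);o=M[:3,3]
    return o+r*(z-o[2])/r[2]
def c2w(p,q):
    q=np.asarray(q,float);c,s=np.cos(p[2]),np.sin(p[2])
    return q@np.array([[c,s,0],[-s,c,0],[0,0,1]])+[p[0],p[1],0]
E
python3 - <<'E'
from geo import *
off={"scene":(195,175),"side":(200,155)}
obs=[("scene",471,187,86,110,106),("side",114,84,86,110,106),
("scene",43,183,136,-67,84),("scene",320,268,136,67,84),
("side",200,80,136,67,84),("side",447,80,136,-67,84),
("side",205,178,75,61.5,56),("side",437,180,75,-61.5,56),
("scene",112,187,75,-61.5,56),("side",455,372,-80,-59,40.3),("scene",322,75,-80,-59,40.3),("scene",545,122,-80,59,40.3),
]
def res(p):
    o=[]
    for n,u,v,x,y,z in obs:
        px=[(u+.5)/6-.5+off[n][0],(v+.5)/6-.5+off[n][1]]
        o+=list(proj(n,c2w(p,np.array([x,y,z])/1000))[0]-px)
    return np.array(o)
s=least_squares(res,[.45,0,1.57],loss="soft_l1")
print(s.x); print(res(s.x).reshape(-1,2).round(1).tolist())
np.save("chute.npy",s.x)
p=s.x
def inv(w):
    c,s=np.cos(p[2]),np.sin(p[2]);a=w[:2]-p[:2];return np.round([c*a[0]+s*a[1],-s*a[0]+c*a[1]],3)
k=2/3
for name,uv,z in [("bin bottom L",(440,268),0),("bin bottom R",(583,290),0),("bin rim L .15",(437,187),.15),("bin rim R .15",(605,222),.15),
  ("bin rimR .12",(605,222),.12),("bin rim L .12",(437,187),.12),("flange bottom",(440,435),0),("machine near chute",(398,348),.03),("machine mid top",(437,365),.06)]:
    w=ray("scene",(uv[0]*k,uv[1]*k),z);print(name,w.round(3),"chute",inv(w))
for nm,uv,z in [("side bin rim near L",(147,457),.13),("side bin far rim L",(182,332),.13),("side bin far rim R",(410,322),.13),("side bin near rim R",(418,443),.13)]:
    w=ray("side",(uv[0]*k,uv[1]*k),z);print(nm,w.round(3),"chute",inv(w))
E
```

```text
[0.52309696 0.24252711 1.51919346]
[[0.6, 0.7], [-0.7, 0.6], [-0.7, -0.5], [-0.4, -0.4], [-0.4, -0.3], [-0.1, -0.7], [0.2, 0.5], [0.7, -0.2], [3.5, -1.1], [-0.5, 0.3], [-0.7, -0.2], [-1.0, 2.1]]
bin bottom L [ 0.512 -0.029  0.   ] chute [-0.272 -0.003]
bin bottom R [ 0.222 -0.072  0.   ] chute [-0.329  0.284]
bin rim L .15 [ 0.557 -0.1    0.15 ] chute [-0.34  -0.051]
bin rim R .15 [ 0.202 -0.073  0.15 ] chute [-0.331  0.304]
bin rimR .12 [ 0.213 -0.149  0.12 ] chute [-0.407  0.29 ]
bin rim L .12 [ 0.588 -0.178  0.12 ] chute [-0.416 -0.086]
flange bottom [0.303 0.475 0.   ] chute [0.221 0.232]
machine near chute [0.436 0.337 0.03 ] chute [0.09  0.091]
machine mid top [0.344 0.395 0.06 ] chute [0.143 0.187]
side bin rim near L [ 0.195 -0.232  0.13 ] chute [-0.491  0.303]
side bin far rim L [0.185 0.04  0.13 ] chute [-0.22   0.327]
side bin far rim R [0.559 0.043 0.13 ] chute [-0.197 -0.046]
side bin near rim R [ 0.541 -0.231  0.13 ] chute [-0.472 -0.042]
```

```bash
cat >> geo.py <<'E'
from scipy.spatial.transform import Rotation as R
ch=np.load("chute.npy")
def ori(sgn):
    c,s=np.cos(ch[2]),np.sin(ch[2]);x=np.array([c,s,0]);y=np.array([-s,c,0])
    return R.from_matrix(np.c_[-sgn*x,sgn*y,[0,0,-1]]).as_quat()
def W(x,y,tipz): return c2w(ch,np.array([x,y,tipz+17])/1000)   # mm in chute, height of tips -> TCP
E
python3 - <<'E'
from workcell import *; from geo import *
o=get_obs()
for s in (1,-1):
    print(s,[None if (q:=kinematics.solve_ik(W(*a),ori(s))) is None else q for a in [(-116,0,120),(-116,0,30),(90,0,70),(86,135,85)]])
E
```

```text
1 [array([ 2.37429185e-01,  3.48835746e-01,  1.92786686e+00, -4.44089210e-16,
        8.64890046e-01, -2.85256060e+00]), array([ 2.37429185e-01,  4.92122594e-01,  1.97266702e+00, -4.44089210e-16,
        6.76803035e-01, -2.85256060e+00]), array([ 5.59689004e-01,  5.36395421e-01,  1.75349902e+00, -4.44089210e-16,
        8.51698209e-01, -2.53030078e+00]), array([ 7.03906272e-01,  3.81719865e-01,  1.98303164e+00, -4.44089210e-16,
        7.76841153e-01, -2.38608351e+00])]
-1 [array([ 2.37429185e-01,  3.48835746e-01,  1.92786686e+00, -4.44089210e-16,
        8.64890046e-01,  2.89032052e-01]), array([ 2.37429185e-01,  4.92122594e-01,  1.97266702e+00, -4.44089210e-16,
        6.76803035e-01,  2.89032052e-01]), array([ 5.59689004e-01,  5.36395421e-01,  1.75349902e+00, -4.44089210e-16,
        8.51698209e-01,  6.11291870e-01]), array([ 7.03906272e-01,  3.81719865e-01,  1.98303164e+00, -4.44089210e-16,
        7.76841153e-01,  7.55509139e-01])]
```

```bash
python3 - <<'E'
from workcell import *; from geo import *; import cv2
q=ori(-1)
hand.move_gripper(0.045)
p=get_obs()["position"]; bot.servo_line([p[0],p[1],.40],velocity=.2)
bot.reach(W(-118,0,250),q)
bot.servo_line(W(-118,0,70),velocity=.2)
f0=get_obs()["wrist_force"]
bot.servo_line(W(-118,0,38),velocity=.05)
o=get_obs();print(o["time_s"],o["position"],W(-118,0,38),f0,o["wrist_force"],o["gripper_width"])
r=vision.read_camera("wrist");s=vision.read_camera("scene")
a=cv2.resize(r["frame"][:,:,::-1],(512,384)); b=cv2.resize(s["frame"][150:246,200:328,::-1],(512,384),interpolation=cv2.INTER_CUBIC)
cv2.imwrite("pics/d1.png",cv2.resize(np.hstack([a,b]),(800,300)))
E
```

```text
6.2833 [0.51710132 0.12471547 0.05495702] [0.51701052 0.12468418 0.055     ] [0.31211929 0.14743198 0.3311092 ] [-0.73101219 -0.72886788  0.48289321] 0.045002741098635154
```

View pics/d1.png

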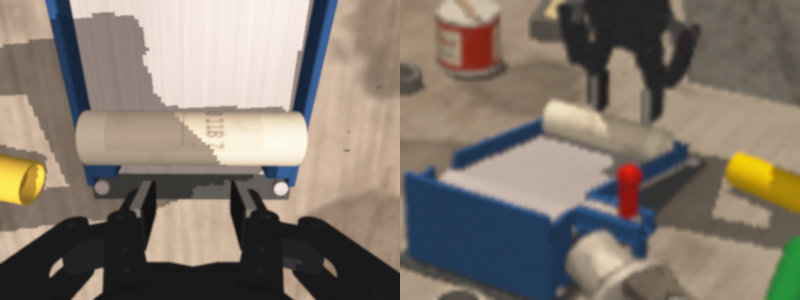

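The picture shows the fingers behind the tube, centred between the lugs at wrist pixels (150,210) and (240,210). I'll lower them and push up the ramp, checking force as I go.

```bash
python3 - <<'E'
from workcell import *; from geo import *; import cv2
ux=c2w(ch,[1,0,0])-c2w(ch,[0,0,0])
def rep(t):
    o=get_obs();f=o["wrist_force"];print(t,round(o["time_s"],2),"along",round(float(f@ux),2),"z",round(float(f[2]),2));return abs(f@ux)
bot.servo_line(W(-118,0,28),velocity=.05);rep("down")
tz=lambda x:28+(x+118)*.213
for x in range(-110,31,20):
    bot.servo_line(W(x,0,tz(x)),velocity=.05)
    if rep(x)>15: print("stop");break
r=vision.read_camera("wrist");s=vision.read_camera("scene")
a=cv2.resize(r["frame"][:,:,::-1],(512,384)); b=cv2.resize(s["frame"][150:246,200:328,::-1],(512,384),interpolation=cv2.INTER_CUBIC)
cv2.imwrite("pics/d2.png",cv2.resize(np.hstack([a,b]),(800,300)))
E
```

```text
down 6.73 along 0.5 z 0.72
-110 7.05 along 0.0 z -0.89
-90 7.61 along -0.84 z -0.51
-70 8.17 along -1.08 z 0.63
-50 8.72 along 0.25 z 0.67
-30 9.28 along -0.09 z -0.04
-10 9.84 along -0.41 z -0.9
10 10.4 along -0.46 z -0.05
30 10.96 along 0.26 z 0.35
```

View pics/d2.png

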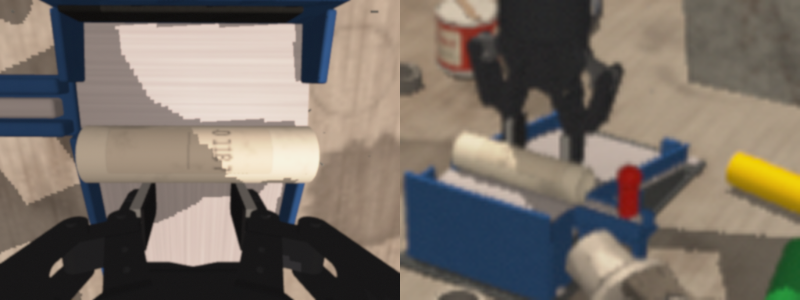

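The tube is square at wrist v≈153, with its centre near u≈198, and close to the crest. I'll continue slowly over the crest.

```bash
python3 - <<'E'
from workcell import *; from geo import *; import cv2
tz=lambda x:28+(min(x,50)+118)*.213
for x in (40,50,64): bot.servo_line(W(x,0,tz(x)),velocity=.035)
bot.dwell(1.0)
print(get_obs()["time_s"],get_obs()["wrist_force"])
r=vision.read_camera("wrist");s=vision.read_camera("scene")
a=cv2.resize(r["frame"][:,:,::-1],(512,384)); b=cv2.resize(s["frame"][150:246,200:328,::-1],(512,384),interpolation=cv2.INTER_CUBIC)
cv2.imwrite("pics/d3.png",cv2.resize(np.hstack([a,b]),(800,300)))
pickle.dump(r,open("w3.pkl","wb"))
E
```

```text
13.4917 [-0.17448855  0.3193229  -0.01790626]
```

View pics/d3.png

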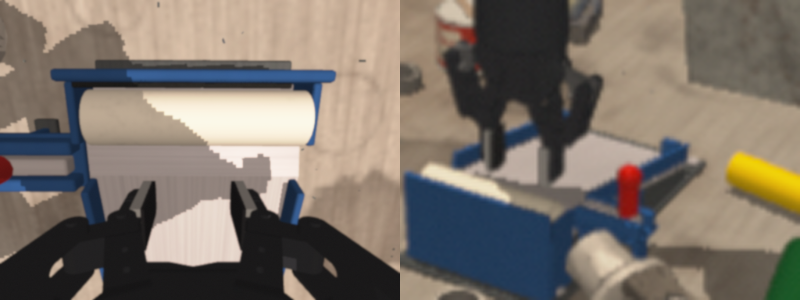

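The tube lies against the stop plate, square, and past the bolt slot: wrist v≈117, with the slot at v≈165. Now I go to the knob with closed fingers.

```bash
python3 - <<'E'
from workcell import *; from geo import *; import cv2
bot.servo_line(W(55,0,160),velocity=.15)
hand.move_gripper(0.0)
bot.servo_line(W(86,150,160),velocity=.2)
f0=get_obs()["wrist_force"]
bot.servo_line(W(86,150,92),velocity=.1)
o=get_obs();print(o["time_s"],f0,o["wrist_force"],o["gripper_width"])
r=vision.read_camera("wrist");s=vision.read_camera("scene");t=vision.read_camera("side")
a=cv2.resize(r["frame"][:,:,::-1],(400,300)); b=cv2.resize(s["frame"][165:240,220:320,::-1],(400,300),interpolation=cv2.INTER_CUBIC)
c=cv2.resize(t["frame"][125:200,180:280,::-1],(400,300),interpolation=cv2.INTER_CUBIC)
cv2.imwrite("pics/d4.png",np.vstack([np.hstack([a,b]),np.hstack([c,c*0])]))
E
```

```text
16.6333 [0.32236641 0.68585471 0.45842738] [ 0.1730286   0.03126302 -0.00428325] -7.714309578419511e-05
```

View pics/d4.png

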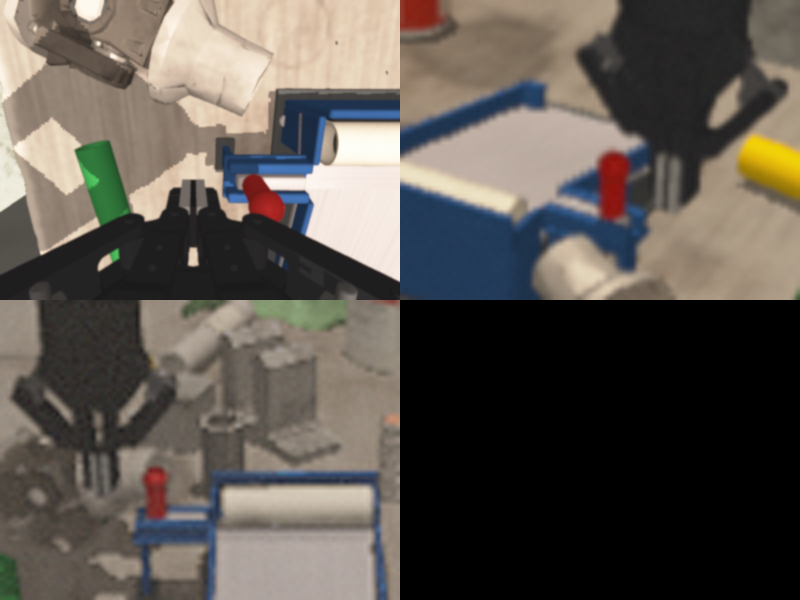

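The closed fingers stand level with the knob post: side crop tips at (97,490), knob at (155,490), with no obstacle between. I'll push the bolt in while watching force.

```bash
python3 - <<'E'
from workcell import *; from geo import *; import cv2
uy=c2w(ch,[0,1,0])-c2w(ch,[0,0,0])
y=150;
bot.servo_line(W(86,138,92),velocity=.06); y=138
b0=get_obs()["wrist_force"]@uy
while y>92:
    y-=2; bot.servo_line(W(86,y,92),velocity=.04)
    o=get_obs();f=o["wrist_force"]@uy-b0
    print(y,round(float(f),1),round(float((o["position"][:2]-ch[:2])@uy[:2])*1000,1))
    if f>12: break
print(get_obs()["time_s"])
s=vision.read_camera("scene");t=vision.read_camera("side")
b=cv2.resize(s["frame"][165:240,220:320,::-1],(400,300),interpolation=cv2.INTER_CUBIC)
c=cv2.resize(t["frame"][125:200,200:300,::-1],(400,300),interpolation=cv2.INTER_CUBIC)
cv2.imwrite("pics/d5.png",np.hstack([b,c]))
E
```

```text
136 0.2 136.0
134 -0.0 133.9
132 -0.6 131.9
130 0.3 129.9
128 1.2 127.9
126 0.3 125.8
124 0.1 123.8
122 0.8 121.8
120 -0.4 119.8
118 -0.3 117.8
116 0.1 115.8
114 0.0 113.8
112 0.3 111.8
110 0.2 109.8
108 0.4 107.8
106 0.9 105.8
104 -0.0 103.8
102 -0.8 101.8
100 0.5 99.8
98 4.4 98.5
96 11.2 98.0
94 20.3 97.7
22.6333
```

View pics/d5.png

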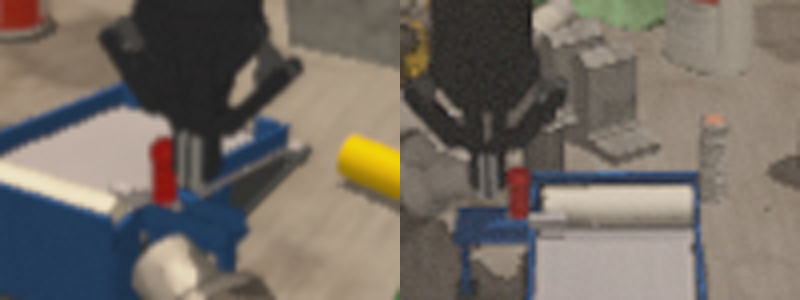

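The bolt hit its hard stop at tool y≈98 mm, where full travel was expected. Its tongue shows behind the tube at side crop (545,218). I'll retreat and check numerically plus one last look.

```bash
python3 - <<'E'
from workcell import *; from geo import *; import cv2
bot.servo_line(W(86,125,92),velocity=.08)
bot.servo_line(W(86,140,200),velocity=.2)
bot.dwell(.5)
print(get_obs()["time_s"])
s=vision.read_camera("scene");t=vision.read_camera("side")
b=cv2.resize(s["frame"][165:240,220:320,::-1],(400,300),interpolation=cv2.INTER_CUBIC)
c=cv2.resize(t["frame"][125:200,200:300,::-1],(400,300),interpolation=cv2.INTER_CUBIC)
def pt(img,n,P,o):
    u=(proj(n,c2w(ch,np.array(P)/1000))[0]-o+.5)*4-.5; cv2.circle(img,tuple(int(v) for v in u),3,(0,255,0),1)
for n,img,o in (("scene",b,(220,165)),("side",c,(200,125))):
    pt(img,n,(86,75,106),o); pt(img,n,(113,59,65),o); pt(img,n,(113,-59,65),o)
cv2.imwrite("pics/d6.png",np.hstack([b,c]))
E
```

```text
24.4583
```

View pics/d6.png

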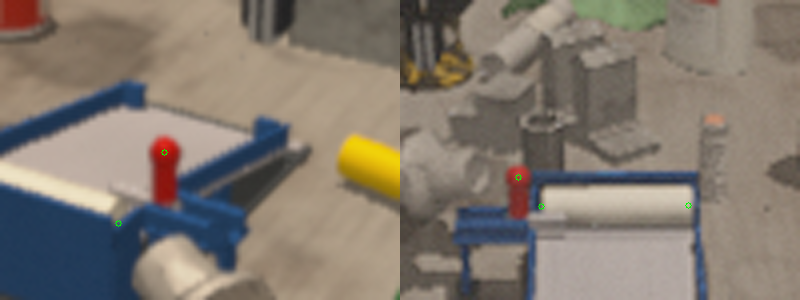

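The knob ball sits on the predicted fully-in mark at (165,152) and (518,177). The tube ends match the seat marks with the tongue behind them, and the spacer and stud are still standing. I'm handing in.

```bash
python3 -c "
from workcell import *
print(hand_in())"
```

```text
the job is handed in; nothing more can be done
None
```

The job is handed in: in the last pictures the cream tube lay square in the hollow against the stop plate, with the bolt pushed to its hard stop behind it; the tin, spacer and stud were not touched.

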